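# Close the sample cell: nut by hand, then one flat with the wrench

### The arm

A 7-joint arm with a two-finger parallel gripper is mounted at the origin on the work surface. World frame = base frame: x ahead of the robot, y to its left, z up, the work surface at z = 0. Lengths are in m, angles in rad, forces in N, time in s.
With the tool pointing down it reaches from about 0.425 to 0.875 m from the base axis. Payload 9.9 kg.
Tool frame: the origin (TCP) lies at the very end of the fingers, on their centre line; the grasp point (between the pads) lies 19 mm behind it; z points along the fingers, y is the line along which they close (so a half turn about z gives the same grasp; the last joint's range is limited). The gripper opens to 85 mm and grips with 20 to 120 N. Pads are 22 mm wide; open, the fingers measure 114 mm over their backs; the gripper's body (76 mm by 85 mm) begins 54 mm behind the grasp point. The pads swing forward as they close: fully open they stand 13 mm farther back than shut.
Start: joints at [-1.35, 0.576, 0.025, 1.437, -0.015, 1.129, -0.057], TCP at [0.203, 0.644, 0.231] pointing down, gripper open.
Joint ranges: [-2.76, 2.76], [-0.34, 2.15], [-1.52, 1.57], [0.19, 2.46], [-1.09, 4.23], [0.17, 1.99], [-2.82, 2.82]. Speed limits (rad/s): [2.22, 2.22, 3.01, 3.01, 3.14, 3.14, 3.14].

### API

Orientations are given as a rotation vector (axis times angle).
In Python, from plant import env, viewer gives the robot as it stands.
- The arm moves only by the tool carry_out, never from a script. Its argument "series" is a list of rows, each a list of 3 entries, a list of its own where there are three numbers: the turn, a rotation vector about the tool's x, y, z normalised to -1 to 1, where 1 is 2 rad, then the shift along the tool's x, y, z normalised to -1 to 1, where 1 is 20 cm, then the opening, from 0 (shut) to 1 (fully open). In form: [[[wx, wy, wz], [dx, dy, dz], gripper], ...]. A call has exactly 8 rows; each row is the pose to reach, as a shift and turn from the pose commanded when the call began, along the tool's axes at that moment; what a row does not reach only later rows make up. A row lasts 1/12 s, in which the tool goes at most 41.7 mm and 7.16 degrees, less where a joint would pass 70% of its speed; a pose out of reach is approached as far as the arm can. A call with a number of a shift or a turn outside -1 to 1 is refused whole. A call with a gripper value outside its range is refused whole. The fingers move at their own pace and stop on an object; "force" is the grip in N (left out, the last holds). Time passes only in rows, so rows that repeat a pose let the fingers close, or fill a call up. It gives the time, the measured TCP pose, the force, the opening and the grip force at its end, in the units of the state.
- env.state(): the state, without advancing time (a new reading comes with each control period).
- viewer.camera(name): name is "scene" or "top"; returns the picture (480x640x3 uint8, red, green, blue); there is no depth.
- viewer.calibration(name): a dict with "fx", "fy", "cx", "cy" (pixels), "world_from_camera" (4x4, takes a point from camera to world coordinates). Camera axes: x right, y up, looking along -z (the intrinsics and any distortion apply to the point x, -y, -z); pixel columns grow to the right and rows downward; lengths in m; the calibration is good to about 2 mm. A picture is of the moment at which its call begins. calibration takes no time and is no camera call.
- env.close_job(): hands the job in; it is judged then, once.
The state is a dict: "clock": time; "qpos": joint angles; "qd": joint speeds; "joint_efforts": joint torques, N m; "tool_pos": TCP position; "eef_rot": TCP orientation; "force": force on the tool from outside, world axes, zero at the start; "moment": the same for the moment, N m; "width": opening from 0.0 (shut) to 1.0 (fully open); "grasp_force": force on a finger pad.
Only numpy, scipy, OpenCV 4.12 (cv2) and the standard library are available. Lean on these libraries where they do the work, as an engineer would, in place of code of your own. Each camera call takes 0.05 s, during which the arm holds its last target. There are 200 camera calls.

### The job

Close the steel sample cell: leaving the wrench in its holder for now, turn the hex nut clockwise by hand until you feel it go tight, and no further. Then lift the wrench out of its holder by its head, lay it flat on the rubber mat and let go, take it again by the handle, and with the wrench alone turn the nut one more flat (a sixth of a turn) clockwise. Lay the wrench back flat on the mat when done, and leave the jar, dish and tin alone.

Things in the scene. Friction and masses are not known exactly. Their poses are not given: they have to be found in the camera images.
- cell: Steel sample cell fixed to the bench: base plate 110 x 110 x 10 mm, upright barrel 84 mm across up to 62 mm height, shoulder 72 mm across up to 68 mm, thin collar 54 mm across up to 72 mm, and the hex nut above. Origin: centre of the underside, z up along the nut's axis. A side port 20 mm across at 36 mm height points along its -x, reaching 72 mm from the axis.
- nut_hex (a point): Centre of the captive steel hex nut on top of the cell: 36 mm across flats (41.6 across corners), from 72 to 100 mm above the bench, with a round boss 28 mm across and 6 mm high on top. The point is 86 mm above the bench; z is the vertical axis; its x axis is the normal of one flat (the other flats at every 60 degrees). The nut does not rise or sink.
- nut (a joint): Turning of the nut on its thread (rad), growing clockwise seen from above. It turns easily (about 0.4 N m) over an unknown part of a turn, between 0.9 and 2.3 rad from the start, until it is hand-tight: there this joint stops and the torque rises, within 0.1 rad of springy give, to about 1.8 N m; further turning happens in joint seat.
- seat (a joint): Tightening of the joint beyond hand-tight (rad): 0 at the start, grows clockwise as nut and collar are turned together against about 1.8 N m, and stays where it is left. One flat is 1.05 rad.
- wrench: Plain steel open-end wrench, 200 mm long, 12 mm thick, lying flat. Origin: on the underside at the centre of the jaw opening (the nut's axis when on the nut); +x points out of the jaws, handle to -x. Jaws open 37.6 mm, flared at the tips (x = 29 mm), throat at x = -21 mm. Head 60 mm wide, its outer sides flat and parallel from x = -36 to 20 mm.
- wrench_handle (a point): Grip point on the wrench's handle, 110 mm behind the jaw centre, 6 mm above the underside (half thickness). The handle is 20 mm wide, from x = -171 to -34 mm of the wrench; the wrench weighs 0.2 to 0.35 kg, its centre of mass at about x = -60 mm.
- holder: Grey plastic wrench holder fixed to the bench: block 130 x 62 x 48 mm with a channel 26 mm wide along its x whose floor is 18 mm above the bench. The wrench's handle lies deep in the channel, out of the fingers' reach; its head sticks out beyond the +x end, 18 to 30 mm above the bench. Origin: centre of the underside.
- holder_rest (a point): On the holder's axis, 106 mm along its +x, 18 mm high: where the wrench's origin rests when it is in the holder (within 4 mm along x).
- mat: Black rubber mat fixed flat on the bench, 180 (x) x 280 (y) x 3 mm. Origin: centre of the underside.
- jar: Bystander: amber glass jar with white cap, 72 mm across, 68 mm tall, origin under its centre.
- dish: Bystander: white ceramic bowl, 84 mm across, 45 mm tall, origin under its centre.
- tin: Bystander: steel tin, 54 mm across, 65 mm tall, origin under its centre.
Things that resemble listed ones, but are neither listed nor needed, are in the scene too. There is more than one size of the holder; the one meant has the size given above.

How it is judged:
On the way, in this order (a step that is already met when the one before it is completed fails the run):
1. the nut is run up hand-tight (nut joint at its stop, seat below 0.3 rad) with the wrench still in its holder (value of joint nut above 2.9 rad and value of joint seat below 0.3 rad and distance between wrench and holder_rest below 0.02 m), for 0.1 s.
2. the wrench lies flat on the mat, let go (x of wrench_handle in the frame of mat between -0.11 and 0.11 m and y of wrench_handle in the frame of mat between -0.16 and 0.16 m and height (world z) of wrench below 0.012 m and height (world z) of wrench_handle below 0.018 m and angle between wrench's own z axis and vertical below 0.1 rad and contact force between the fingers and wrench below 0.1 N and linear speed of wrench below 0.02 m/s), for 0.2 s.
3. the wrench, on the nut, has tightened the joint (seat above 0.65 rad) (value of joint seat above 0.65 rad and horizontal distance between wrench and nut_hex below 0.02 m), for 0.05 s.
At the end, for the whole second after the job is handed in: The joint is tightened 0.65 to 1.45 rad past hand-tight (one flat is 1.05) and the nut has not been turned back more than 0.35 rad from its hand-tight stop; the wrench lies flat and still on the mat (its grip point within the mat's outline, 20 mm over), let go (all of step 2 and value of joint nut above 2.65 rad and value of joint seat between 0.65 and 1.45 rad); the robot touches nothing.
It fails at once if the fingers touch the cell or its nut once the seat has been tightened (more than 0.3 rad past hand-tight) (value of joint seat above 0.3 rad and contact force between the fingers and cell above 0.5 N).
It fails at once if the joint is overtightened (seat beyond 1.45 rad) (value of joint seat above 1.45 rad).
It fails at once if a bystander (jar, dish or tin) is moved 30 mm or tipped (distance of any of jar, dish, tin from where it was at the start of the episode above 0.03 m or angle between any of jar, dish, tin's own z axis and vertical above 0.3 rad).
It also fails if it takes over 72 s, if anything falls off the work surface, if the arm or the gripper's body presses on something with over 40 N, if the wrist force passes 120 N, or if a joint passes its speed limit or range.

## Working session

There is one attempt and no reset: what is moved stays moved. The work goes in short steps, Python scripts to look and compute and a tool call to move; the robot and the scene stay as the last step left them, time stands still between calls to the robot, and variables do not carry over. Pictures are saved under pics/ and viewed, at most 10 in all, crops included, and the job is handed in when it is done.

Besides the shell and the picture viewer there is one more tool, called after "Emit:" by a JSON object that holds its "method" and its "body", one argument or row to a line. carry_out: Moves the arm, as the interface text tells. Scaled input: -1 to 1 covers 20 cm each way for a shift and 2 rad each way for a turn. Its arguments: {"type":"object","properties":{"series":{"type":"array","items":{"type":"array"}},"force":{"type":"number"}},"required":["series"]}

```bash
ls; mkdir -p pics; python3 - <<'E'
from plant import env, viewer
import cv2,numpy as np
for n in("scene","top"):
    im=viewer.camera(n); cv2.imwrite(f"pics/{n}0.png",im[:,:,::-1])
    c=viewer.calibration(n); print(n,{k:(np.round(v,4).tolist()) for k,v in c.items()})
s=env.state(); print({k:np.round(v,3).tolist() for k,v in s.items()})
E
```

```text
pics
scene {'fx': 487.1066, 'fy': 487.1066, 'cx': 319.8866, 'cy': 241.7036, 'world_from_camera': [[0.1685, -0.6391, 0.7505, 1.3415], [0.9857, 0.112, -0.126, -0.1541], [-0.0035, 0.761, 0.6488, 0.7409], [0.0, 0.0, 0.0, 1.0]]}
top {'fx': 551.5077, 'fy': 551.5077, 'cx': 318.0033, 'cy': 239.5008, 'world_from_camera': [[-0.0131, 0.9846, -0.1741, 0.406], [-0.9998, -0.0153, -0.0112, -0.0444], [-0.0137, 0.1739, 0.9847, 1.1157], [0.0, 0.0, 0.0, 1.0]]}
{'clock': 0.1, 'qpos': [-1.35, 0.576, 0.025, 1.438, -0.015, 1.129, -0.056], 'qd': [-0.002, -0.004, 0.001, -0.003, 0.0, 0.001, 0.001], 'joint_efforts': [0.008, -76.73, 2.259, -28.661, 0.016, 0.009, -0.0], 'tool_pos': [0.202, 0.643, 0.231], 'eef_rot': [-0.477, -3.105, 0.002], 'force': [0.205, -0.387, 0.514], 'moment': [-0.027, 0.019, 0.01], 'grasp_force': 0.0, 'width': 1.0}
```

View pics/scene0.png

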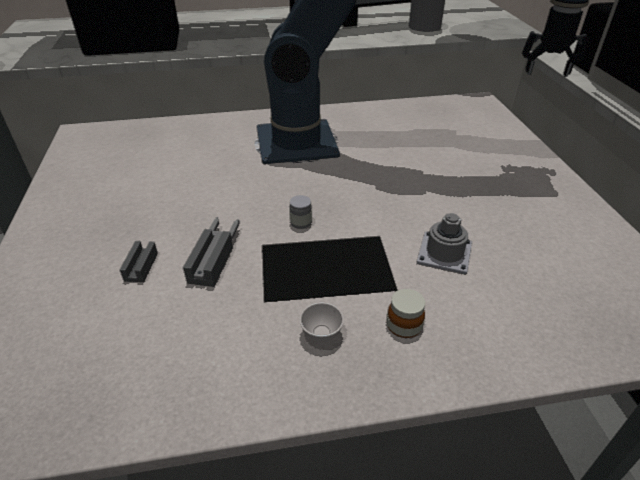

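View pics/top0.png

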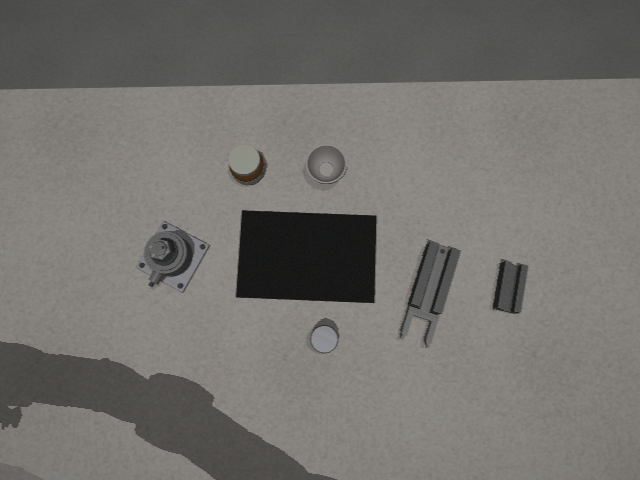

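The scene view shows the tin (301,213), mat (328,267), cell (446,240), jar (407,312), dish (322,325), a large holder with the wrench (210,255) and a small holder (139,260). In the top view the cell is at (172,256), mat (307,256), large holder (435,278) and small holder (511,287). There are two holder candidates, (435,278) and (511,287). The first fits, being about twice as long and carrying the wrench. I'll confirm that in an enlarged crop.

```bash
cat > h.py <<'E'
import numpy as np,cv2
from plant import env,viewer
from scipy.spatial.transform import Rotation as R
def ray(n,u,v,z):
    c=viewer.calibration(n);T=np.array(c["world_from_camera"])
    d=T[:3,:3]@np.array([(u-c["cx"])/c["fx"],-(v-c["cy"])/c["fy"],-1])
    o=T[:3,3];return (o+d*(z-o[2])/d[2])
def proj(n,p):
    c=viewer.calibration(n);T=np.array(c["world_from_camera"])
    q=T[:3,:3].T@(np.array(p)-T[:3,3]);return np.array([c["cx"]+c["fx"]*q[0]/-q[2],c["cy"]-c["fy"]*q[1]/-q[2]])
E
python3 - <<'E'
from h import *
im=cv2.imread("pics/top0.png")
a=im[215:300,130:215];b=im[232:352,390:530]
A=cv2.resize(a,(383,383),interpolation=cv2.INTER_CUBIC) # 4.5x
B=cv2.resize(b,(413,354),interpolation=cv2.INTER_CUBIC) # 2.95x
o=np.zeros((390,800,3),np.uint8);o[:383,:383]=A;o[:354,387:]=B
o=cv2.convertScaleAbs(o,alpha=1.6)
cv2.imwrite("pics/crop1.png",o)
# segmentation attempts
g=cv2.cvtColor(im,cv2.COLOR_BGR2GRAY)
m=(g<25).astype(np.uint8);m[:180]=0;m[330:]=0
cs,_=cv2.findContours(m,0,2);c=max(cs,key=cv2.contourArea);box=cv2.boxPoints(cv2.minAreaRect(c))
print("mat",[ray("top",*p,.003)[:2].round(3).tolist() for p in box])
for u,v in [(435,280),(511,287),(172,256)]: print(u,v,ray("top",u,v,.02).round(3))
E
```

```text
mat [[0.488, 0.134], [0.667, 0.129], [0.651, -0.152], [0.473, -0.14]]
435 280 [ 0.514 -0.263  0.02 ]
511 287 [ 0.498 -0.412  0.02 ]
172 256 [0.57  0.263 0.02 ]
```

View pics/crop1.png

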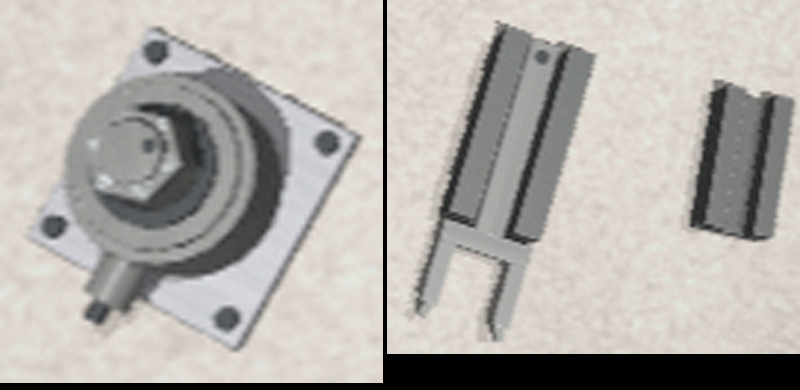

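The crop confirms it. The large holder has the wrench, its head pointing towards the robot. The small one is empty and too short. The cell plate corners are clear, and the nut needs a larger crop.

```bash
python3 - <<'E'
from h import *
c=[(130+x/4.506,215+y/4.506) for x,y in [(150,28),(360,135),(240,350),(30,238)]]
P=np.array([ray("top",*p,.010)[:2] for p in c]);print(P.round(4).tolist(),"ctr",P.mean(0).round(4),"sides",np.linalg.norm(P-np.roll(P,1,0),axis=1).round(4))
ctr=P.mean(0);print("boss top px",proj("top",[*ctr,.106]).round(1),proj("scene",[*ctr,.106]).round(1))
im=cv2.imread("pics/top0.png")
o=np.zeros((400,800,3),np.uint8)
o[:,:396]=cv2.resize(im[230:274,140:184],(396,396),interpolation=cv2.INTER_CUBIC)[:, :396] if 0 else cv2.resize(im[230:274,140:184],(396,400),interpolation=cv2.INTER_CUBIC)
o[:,400:]=cv2.resize(im[300:350,395:445],(400,400),interpolation=cv2.INTER_CUBIC)
o=cv2.convertScaleAbs(o,alpha=1.7);cv2.imwrite("pics/crop2.png",o)
E
```

```text
[[0.6445, 0.2858], [0.5935, 0.1887], [0.4972, 0.2402], [0.5489, 0.3365]] ctr [0.571  0.2628] sides [0.1083 0.1097 0.1093 0.1093]
boss top px [159.2 249. ] [452.3 215.6]
```

View pics/crop2.png

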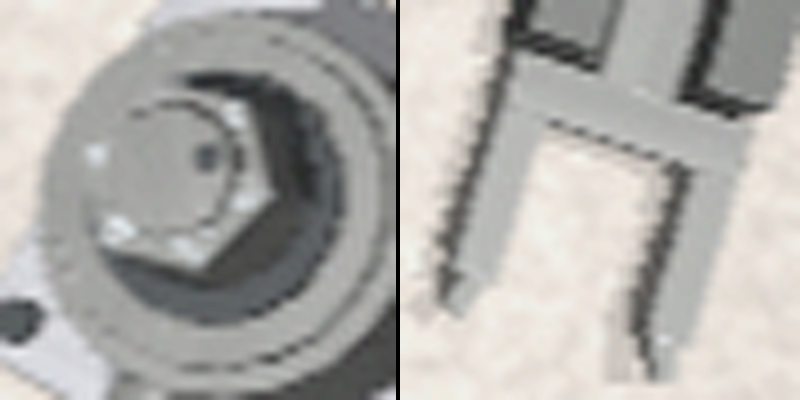

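The nut's top-face corners show at crop (275,193), (198,272) and (240,95). The wrench head has its outer edges from (512,80) to (462,275) on the left and (745,145) to (695,335) on the right, and its throat from (545,120) to (685,165).

```bash
python3 - <<'E'
from h import *
ctr=np.array([.571,.2628])
for x,y in [(275,193),(198,272),(240,95),(105,245)]:
    p=ray("top",140+x/9,230+y/9.09,.1)[:2]-ctr; print("corner r,az",np.linalg.norm(p).round(4),np.degrees(np.arctan2(p[1],p[0])).round(1))
w=lambda x,y:ray("top",395+(x-400)/8,300+y/8,.03)[:2]
L=[w(512,80),w(462,275)];Rr=[w(745,145),w(695,335)];T=[w(545,120),w(685,165)];tip=[w(450,312),w(670,375)]
dl=L[1]-L[0];dr=Rr[1]-Rr[0]
a=[np.degrees(np.arctan2(d[1],d[0])).round(1) for d in(dl,dr)]
t=T[1]-T[0];print("az",a,"throat az",np.degrees(np.arctan2(t[1],t[0])).round(1),"throat w",np.linalg.norm(t))
d=dl/np.linalg.norm(dl)+dr/np.linalg.norm(dr);d/=np.linalg.norm(d);n=np.array([-d[1],d[0]])
mid=(L[0]@n+L[1]@n)/2,(Rr[0]@n+Rr[1]@n)/2
print("width",mid[0]-mid[1])
s=(T[0]@d+T[1]@d)/2;print("tip-throat",(tip[0]@d+tip[1]@d)/2-s,"(50 expected)")
o=d*(s+.021)+n*(sum(mid)/2);print("wrench origin",o,"az",np.degrees(np.arctan2(d[1],d[0])))
for nme,(u,v) in dict(jar=(244,159),dish=(326,163),tin=(324,337)).items(): print(nme,ray("top",u,v,.06).round(3))
s=env.state();m=R.from_rotvec(s["eef_rot"]).as_matrix();print(m.round(3).tolist())
E
```

```text
corner r,az 0.0199 -100.1
corner r,az 0.0201 -168.1
corner r,az 0.0207 -34.1
corner r,az 0.0207 131.7
az [np.float64(163.3), np.float64(162.4)] throat az -108.7 throat w 0.03531490641559924
width -0.05785437189660432
tip-throat 0.050270797060076644 (50 expected)
wrench origin [ 0.41960921 -0.22710325] az 162.83734872716065
jar [0.758 0.113 0.06 ]
dish [ 0.747 -0.05   0.06 ]
tin [ 0.406 -0.041  0.06 ]
[[-0.954, 0.3, -0.0], [0.3, 0.954, -0.002], [-0.0, -0.002, -1.0]]
```

Emit:
{"method": "carry_out", "body": {
  "series": [
    [[0,0,0],[-0.2,-0.1,0],1],
    [[0,0,0],[-0.4,-0.2,0],1],
    [[0,0,0],[-0.6,-0.3,0],1],
    [[0,0,0],[-0.8,-0.4,0],1],
    [[0,0,0],[-1,-0.5,0],1],
    [[0,0,0],[-1,-0.6,0],1],
    [[0,0,0],[-1,-0.6,0],1],
    [[0,0,0],[-1,-0.6,0],1]
  ],
  "force": 100
}}

```text
clock: 0.77
tool_pos: [0.3583, 0.4675, 0.2313]
eef_rot: [-0.482, -3.104, 0.001]
force: [0.1, 1.1, -0.6]
width: 0.999
grasp_force: 0.0
```

Emit:
{"method": "carry_out", "body": {
  "series": [
    [[0,0,0],[-0.2,-0.1,0],1],
    [[0,0,0],[-0.4,-0.2,0],1],
    [[0,0,0],[-0.6,-0.3,0],1],
    [[0,0,0],[-0.8,-0.4,0],1],
    [[0,0,0],[-1,-0.5,0],1],
    [[0,0,0],[-1,-0.6,0],1],
    [[0,0,0],[-1,-0.6,0],1],
    [[0,0,0],[-1,-0.6,0],1]
  ]
}}

```text
clock: 1.43
tool_pos: [0.5124, 0.2944, 0.231]
eef_rot: [-0.48, -3.104, 0.0]
force: [0.3, 1.3, -0.3]
width: 0.999
grasp_force: 0.0
```

```bash
cat >> h.py <<'E'
def st():
    s=env.state();m=R.from_rotvec(s["eef_rot"]).as_matrix()
    print("t",round(s["clock"],2),"pos",np.round(s["tool_pos"],4),"yaz",np.degrees(np.arctan2(m[1,1],m[0,1])).round(2),"z",m[:,2].round(3),"q7",np.round(s["qpos"][6],2),"F",np.round(s["force"],1),"M",np.round(s["moment"],2),"w",round(s["width"],3),"gf",round(s["grasp_force"],1))
    return s,m
def go(p,yaz):
    "normalised turn and shift to TCP p with tool y at azimuth yaz (deg), pointing down"
    s,m=st();a=np.radians(yaz);y=np.array([np.cos(a),np.sin(a),0]);z=np.array([0,0,-1.]);x=np.cross(y,z)
    rv=R.from_matrix(m.T@np.stack([x,y,z],1)).as_rotvec()
    print("turn",(rv/2).round(4),"shift",(m.T@(np.array(p)-s["tool_pos"])/.2).round(4))
E
python3 -c "
from h import *
go([.571,.2628,.135],107)"
```

```text
t 1.43 pos [0.5124 0.2944 0.231 ] yaz 72.43 z [-0.001 -0.    -1.   ] q7 0.7 F [ 0.3  1.3 -0.3] M [ 0.07 -0.05  0.02] w 0.999 gf 0.0
turn [-1.000e-04 -3.000e-04 -3.017e-01] shift [-0.3272 -0.0621  0.48  ]
```

Emit:
{"method": "carry_out", "body": {
  "series": [
    [[0,0,-0.06],[-0.1,-0.02,0],1],
    [[0,0,-0.12],[-0.2,-0.04,0.1],1],
    [[0,0,-0.18],[-0.327,-0.062,0.2],1],
    [[0,0,-0.24],[-0.327,-0.062,0.3],1],
    [[0,0,-0.302],[-0.327,-0.062,0.4],1],
    [[0,0,-0.302],[-0.327,-0.062,0.48],1],
    [[0,0,-0.302],[-0.327,-0.062,0.48],1],
    [[0,0,-0.302],[-0.327,-0.062,0.48],1]
  ]
}}

```text
clock: 2.1
tool_pos: [0.5696, 0.2656, 0.1347]
eef_rot: [0.471, -3.104, -0.001]
force: [-0.2, 0.9, 0.4]
width: 1.0
grasp_force: 0.0
```

```bash
python3 -c "
from h import *
go([.571,.2628,.079],107)
im=viewer.camera('scene');a=cv2.resize(im[150:280,380:520,::-1],(560,520),interpolation=cv2.INTER_CUBIC);cv2.imwrite('pics/a.png',cv2.convertScaleAbs(a,alpha=1.5))"
```

```text
t 2.1 pos [0.5696 0.2656 0.1347] yaz 107.25 z [-0.002  0.    -1.   ] q7 1.3 F [-0.2  0.9  0.4] M [ 0.01 -0.    0.  ] w 1.0 gf 0.0
turn [ 0.0004 -0.001   0.0021] shift [-0.0033 -0.0157  0.2783]
```

View pics/a.png

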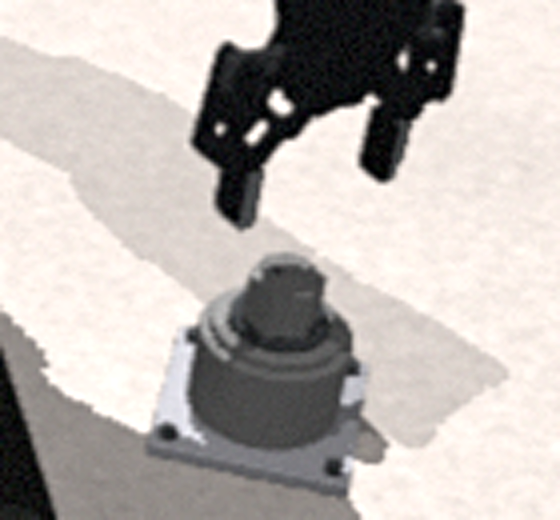

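The fingers straddle the nut, whose top is at crop (285,275). I'll descend and close.

Emit:
{"method": "carry_out", "body": {
  "series": [
    [[0,0,0.002],[-0.003,-0.016,0.1],1],
    [[0,0,0.002],[-0.003,-0.016,0.2],1],
    [[0,0,0.002],[-0.003,-0.016,0.278],1],
    [[0,0,0.002],[-0.003,-0.016,0.278],1],
    [[0,0,0.002],[-0.003,-0.016,0.278],0],
    [[0,0,0.002],[-0.003,-0.016,0.278],0],
    [[0,0,0.002],[-0.003,-0.016,0.278],0],
    [[0,0,0.002],[-0.003,-0.016,0.278],0]
  ],
  "force": 60
}}

```text
clock: 2.82
tool_pos: [0.573, 0.2611, 0.0811]
eef_rot: [-0.462, 3.105, 0.001]
force: [-2.1, 5.1, 4.7]
width: 0.454
grasp_force: 3.7
```

Emit:
{"method": "carry_out", "body": {
  "series": [
    [[0,0,0],[0,0,0],0],
    [[0,0,0],[0,0,0],0],
    [[0,0,0],[0,0,0],0],
    [[0,0,0],[0,0,0],0],
    [[0,0,0],[0,0,0],0],
    [[0,0,0],[0,0,0],0],
    [[0,0,0],[0,0,0],0],
    [[0,0,0],[0,0,0],0]
  ],
  "force": 100
}}

```text
clock: 3.48
tool_pos: [0.5728, 0.2622, 0.0817]
eef_rot: [-0.462, 3.105, 0.003]
force: [-1.7, 2.4, 10.0]
width: 0.397
grasp_force: 98.6
```

```bash
python3 -c "
from h import *
st()"
```

```text
t 3.48 pos [0.5728 0.2622 0.0817] yaz 106.94 z [ 0.002  0.002 -1.   ] q7 1.3 F [-1.7  2.4 10. ] M [ 0.15  0.5  -0.13] w 0.397 gf 98.6
```

Emit:
{"method": "carry_out", "body": {
  "series": [
    [[0,0,0.05],[0,0,-0.012],0],
    [[0,0,0.1],[0,0,-0.012],0],
    [[0,0,0.15],[0,0,-0.012],0],
    [[0,0,0.2],[0,0,-0.012],0],
    [[0,0,0.25],[0,0,-0.012],0],
    [[0,0,0.3],[0,0,-0.012],0],
    [[0,0,0.35],[0,0,-0.012],0],
    [[0,0,0.4],[0,0,-0.012],0]
  ]
}}

```text
clock: 4.15
tool_pos: [0.5724, 0.2631, 0.082]
eef_rot: [0.788, 3.041, 0.004]
force: [3.3, 7.4, -9.8]
width: 0.394
grasp_force: 104.4
```

```bash
python3 -c "
from h import *
st()"
```

```text
t 4.15 pos [0.5724 0.2631 0.082 ] yaz 60.95 z [ 0.001  0.003 -1.   ] q7 0.69 F [ 3.3  7.4 -9.8] M [ 1.17 -0.56  0.45] w 0.394 gf 104.4
```

Emit:
{"method": "carry_out", "body": {
  "series": [
    [[0,0,0.015],[0,0,0.006],0],
    [[0,0,0.03],[0,0,0.006],0],
    [[0,0,0.045],[0,0,0.006],0],
    [[0,0,0.06],[0,0,0.006],0],
    [[0,0,0.07],[0,0,0.006],0],
    [[0,0,0.08],[0,0,0.006],0],
    [[0,0,0.08],[0,0,0.006],0],
    [[0,0,0.08],[0,0,0.006],0]
  ]
}}

```text
clock: 4.82
tool_pos: [0.5725, 0.2633, 0.0819]
eef_rot: [1.021, 2.97, 0.005]
force: [0.5, 6.0, -0.2]
width: 0.392
grasp_force: 105.7
```

```bash
python3 -c "
from h import *
st()"
```

```text
t 4.82 pos [0.5725 0.2633 0.0819] yaz 52.05 z [ 0.002  0.003 -1.   ] q7 0.57 F [ 0.5  6.  -0.2] M [0.94 0.11 0.36] w 0.392 gf 105.7
```

Emit:
{"method": "carry_out", "body": {
  "series": [
    [[0,0,0.015],[0,0,0],0],
    [[0,0,0.03],[0,0,0],0],
    [[0,0,0.045],[0,0,0],0],
    [[0,0,0.06],[0,0,0],0],
    [[0,0,0.07],[0,0,0],0],
    [[0,0,0.08],[0,0,0],0],
    [[0,0,0.08],[0,0,0],0],
    [[0,0,0.08],[0,0,0],0]
  ]
}}

```text
clock: 5.48
tool_pos: [0.5726, 0.2634, 0.0819]
eef_rot: [1.255, 2.88, 0.006]
force: [1.5, 6.8, 0.5]
width: 0.397
grasp_force: 105.7
```

```bash
python3 -c "
from h import *
st()"
```

```text
t 5.48 pos [0.5726 0.2634 0.0819] yaz 42.89 z [ 0.002  0.003 -1.   ] q7 0.45 F [1.5 6.8 0.5] M [1.08 0.09 0.38] w 0.397 gf 105.7
```

Emit:
{"method": "carry_out", "body": {
  "series": [
    [[0,0,0.015],[0,0,0],0],
    [[0,0,0.03],[0,0,0],0],
    [[0,0,0.045],[0,0,0],0],
    [[0,0,0.06],[0,0,0],0],
    [[0,0,0.07],[0,0,0],0],
    [[0,0,0.08],[0,0,0],0],
    [[0,0,0.08],[0,0,0],0],
    [[0,0,0.08],[0,0,0],0]
  ]
}}

```text
clock: 6.15
tool_pos: [0.5728, 0.2636, 0.0819]
eef_rot: [-1.481, -2.77, -0.006]
force: [1.4, 7.3, -0.1]
width: 0.393
grasp_force: 105.6
```

```bash
python3 -c "
from h import *
st()"
```

```text
t 6.15 pos [0.5728 0.2636 0.0819] yaz 33.73 z [ 0.002  0.004 -1.   ] q7 0.33 F [ 1.4  7.3 -0.1] M [ 1.15 -0.    0.34] w 0.393 gf 105.6
```

Emit:
{"method": "carry_out", "body": {
  "series": [
    [[0,0,0.015],[0,0,0],0],
    [[0,0,0.03],[0,0,0],0],
    [[0,0,0.045],[0,0,0],0],
    [[0,0,0.06],[0,0,0],0],
    [[0,0,0.07],[0,0,0],0],
    [[0,0,0.08],[0,0,0],0],
    [[0,0,0.08],[0,0,0],0],
    [[0,0,0.08],[0,0,0],0]
  ]
}}

```text
clock: 6.82
tool_pos: [0.5729, 0.2637, 0.0819]
eef_rot: [-1.698, -2.643, -0.007]
force: [2.6, 7.6, 0.0]
width: 0.397
grasp_force: 105.6
```

```bash
python3 -c "
from h import *
st()"
```

```text
t 6.82 pos [0.5729 0.2637 0.0819] yaz 24.56 z [ 0.002  0.004 -1.   ] q7 0.21 F [2.6 7.6 0. ] M [ 1.28 -0.09  0.35] w 0.397 gf 105.6
```

Emit:
{"method": "carry_out", "body": {
  "series": [
    [[0,0,0.015],[0,0,0],0],
    [[0,0,0.03],[0,0,0],0],
    [[0,0,0.045],[0,0,0],0],
    [[0,0,0.06],[0,0,0],0],
    [[0,0,0.07],[0,0,0],0],
    [[0,0,0.08],[0,0,0],0],
    [[0,0,0.08],[0,0,0],0],
    [[0,0,0.08],[0,0,0],0]
  ]
}}

```text
clock: 7.48
tool_pos: [0.573, 0.2638, 0.0819]
eef_rot: [-1.903, -2.499, -0.007]
force: [2.5, 7.1, 1.0]
width: 0.394
grasp_force: 105.6
```

```bash
python3 -c "
from h import *
st()"
```

```text
t 7.48 pos [0.573  0.2638 0.0819] yaz 15.4 z [ 0.002  0.004 -1.   ] q7 0.09 F [2.5 7.1 1. ] M [ 1.39 -0.13  0.41] w 0.394 gf 105.6
```

Emit:
{"method": "carry_out", "body": {
  "series": [
    [[0,0,0.015],[0,0,0],0],
    [[0,0,0.03],[0,0,0],0],
    [[0,0,0.045],[0,0,0],0],
    [[0,0,0.06],[0,0,0],0],
    [[0,0,0.07],[0,0,0],0],
    [[0,0,0.08],[0,0,0],0],
    [[0,0,0.08],[0,0,0],0],
    [[0,0,0.08],[0,0,0],0]
  ]
}}

```text
clock: 8.15
tool_pos: [0.5732, 0.2639, 0.0819]
eef_rot: [-2.097, -2.338, -0.008]
force: [2.5, 8.0, -0.9]
width: 0.392
grasp_force: 105.6
```

```bash
python3 -c "
from h import *
st()"
```

```text
t 8.15 pos [0.5732 0.2639 0.0819] yaz 6.24 z [ 0.003  0.004 -1.   ] q7 -0.03 F [ 2.5  8.  -0.9] M [ 1.47 -0.22  0.34] w 0.392 gf 105.6
```

Emit:
{"method": "carry_out", "body": {
  "series": [
    [[0,0,0.015],[0,0,0],0],
    [[0,0,0.03],[0,0,0],0],
    [[0,0,0.045],[0,0,0],0],
    [[0,0,0.06],[0,0,0],0],
    [[0,0,0.07],[0,0,0],0],
    [[0,0,0.08],[0,0,0],0],
    [[0,0,0.08],[0,0,0],0],
    [[0,0,0.08],[0,0,0],0]
  ]
}}

```text
clock: 8.82
tool_pos: [0.5734, 0.264, 0.0819]
eef_rot: [-2.277, -2.163, -0.008]
force: [3.7, 8.0, -1.4]
width: 0.393
grasp_force: 105.7
```

```bash
python3 -c "
from h import *
st()"
```

```text
t 8.82 pos [0.5734 0.264  0.0819] yaz -2.94 z [ 0.003  0.004 -1.   ] q7 -0.15 F [ 3.7  8.  -1.4] M [ 1.53 -0.37  0.37] w 0.393 gf 105.7
```

Emit:
{"method": "carry_out", "body": {
  "series": [
    [[0,0,0.015],[0,0,0],0],
    [[0,0,0.03],[0,0,0],0],
    [[0,0,0.045],[0,0,0],0],
    [[0,0,0.06],[0,0,0],0],
    [[0,0,0.07],[0,0,0],0],
    [[0,0,0.08],[0,0,0],0],
    [[0,0,0.08],[0,0,0],0],
    [[0,0,0.08],[0,0,0],0]
  ]
}}

```text
clock: 9.48
tool_pos: [0.5736, 0.264, 0.0819]
eef_rot: [-2.442, -1.974, -0.008]
force: [4.0, 7.1, -2.7]
width: 0.392
grasp_force: 105.7
```

```bash
python3 -c "
from h import *
st()"
```

```text
t 9.48 pos [0.5736 0.264  0.0819] yaz -12.1 z [ 0.003  0.004 -1.   ] q7 -0.27 F [ 4.   7.1 -2.7] M [ 1.63 -0.53  0.39] w 0.392 gf 105.7
```

Emit:
{"method": "carry_out", "body": {
  "series": [
    [[0,0,0.015],[0,0,0],0],
    [[0,0,0.03],[0,0,0],0],
    [[0,0,0.045],[0,0,0],0],
    [[0,0,0.06],[0,0,0],0],
    [[0,0,0.07],[0,0,0],0],
    [[0,0,0.08],[0,0,0],0],
    [[0,0,0.08],[0,0,0],0],
    [[0,0,0.08],[0,0,0],0]
  ]
}}

```text
clock: 10.15
tool_pos: [0.5738, 0.2639, 0.082]
eef_rot: [-2.592, -1.773, -0.008]
force: [5.9, 7.4, -2.4]
width: 0.396
grasp_force: 105.6
```

```bash
python3 -c "
from h import *
st()"
```

```text
t 10.15 pos [0.5738 0.2639 0.082 ] yaz -21.26 z [ 0.004  0.004 -1.   ] q7 -0.39 F [ 5.9  7.4 -2.4] M [ 1.66 -0.68  0.48] w 0.396 gf 105.6
```

Emit:
{"method": "carry_out", "body": {
  "series": [
    [[0,0,0.01],[0,0,0],0],
    [[0,0,0.02],[0,0,0],0],
    [[0,0,0.03],[0,0,0],0],
    [[0,0,0.04],[0,0,0],0],
    [[0,0,0.05],[0,0,0],0],
    [[0,0,0.06],[0,0,0],0],
    [[0,0,0.06],[0,0,0],0],
    [[0,0,0.06],[0,0,0],0]
  ]
}}

```text
clock: 10.82
tool_pos: [0.5739, 0.264, 0.0819]
eef_rot: [-2.692, -1.618, -0.008]
force: [5.9, 4.8, -1.5]
width: 0.395
grasp_force: 105.5
```

```bash
python3 -c "
from h import *
st()"
```

```text
t 10.82 pos [0.5739 0.264  0.0819] yaz -27.99 z [ 0.004  0.004 -1.   ] q7 -0.48 F [ 5.9  4.8 -1.5] M [ 1.55 -0.85  1.74] w 0.395 gf 105.5
```

The torque jumped to 1.74 N m, so the nut is tight. A tiny nudge and a hold will make sure it sits at the stop.

Emit:
{"method": "carry_out", "body": {
  "series": [
    [[0,0,0.01],[0,0,0],0],
    [[0,0,0.02],[0,0,0],0],
    [[0,0,0.02],[0,0,0],0],
    [[0,0,0.02],[0,0,0],0],
    [[0,0,0.02],[0,0,0],0],
    [[0,0,0.02],[0,0,0],0],
    [[0,0,0.02],[0,0,0],0],
    [[0,0,0.02],[0,0,0],0]
  ]
}}

```text
clock: 11.48
tool_pos: [0.5739, 0.2639, 0.082]
eef_rot: [-2.723, -1.564, -0.008]
force: [5.5, 6.6, -3.0]
width: 0.391
grasp_force: 105.5
```

```bash
python3 -c "
from h import *
st()"
```

```text
t 11.48 pos [0.5739 0.2639 0.082 ] yaz -30.28 z [ 0.004  0.004 -1.   ] q7 -0.51 F [ 5.5  6.6 -3. ] M [ 1.54 -0.87  1.7 ] w 0.391 gf 105.5
```

Plateau at 1.7 N m: hand-tight, with the flat normals at -30° + 60k. Release and rise.

Emit:
{"method": "carry_out", "body": {
  "series": [
    [[0,0,0],[0,0,0],1],
    [[0,0,0],[0,0,0],1],
    [[0,0,0],[0,0,0],1],
    [[0,0,0],[0,0,0],1],
    [[0,0,0],[0,0,-0.1],1],
    [[0,0,0],[0,0,-0.25],1],
    [[0,0,0],[0,0,-0.4],1],
    [[0,0,0],[0,0,-0.5],1]
  ]
}}

```text
clock: 12.15
tool_pos: [0.5729, 0.2601, 0.1836]
eef_rot: [2.729, 1.555, 0.003]
force: [0.8, 0.2, 0.3]
width: 0.997
grasp_force: 0.0
```

```bash
python3 -c "
from h import *
go([.4368,-.2324,.18],72.8)"
```

```text
t 12.15 pos [0.5729 0.2601 0.1836] yaz -30.65 z [ 0.002  0.    -1.   ] q7 -0.59 F [0.8 0.2 0.3] M [ 0.03 -0.02  0.02] w 0.997 gf 0.0
turn [ 1.000e-03  1.000e-04 -9.028e-01] shift [-2.4654  0.6701  0.0154]
```

Emit:
{"method": "carry_out", "body": {
  "series": [
    [[0,0,0],[-0.2,0.05,0],1],
    [[0,0,0],[-0.4,0.1,0],1],
    [[0,0,0],[-0.6,0.15,0],1],
    [[0,0,0],[-0.8,0.2,0],1],
    [[0,0,0],[-1,0.27,0],1],
    [[0,0,0],[-1,0.27,0],1],
    [[0,0,0],[-1,0.27,0],1],
    [[0,0,0],[-1,0.27,0],1]
  ]
}}

```text
clock: 12.82
tool_pos: [0.5171, 0.0611, 0.1811]
eef_rot: [-2.729, -1.555, -0.001]
force: [-0.2, 0.0, -0.7]
width: 1.0
grasp_force: 0.0
```

Emit:
{"method": "carry_out", "body": {
  "series": [
    [[0,0,-0.06],[-0.2,0.05,0],1],
    [[0,0,-0.12],[-0.4,0.1,0],1],
    [[0,0,-0.18],[-0.6,0.15,0],1],
    [[0,0,-0.24],[-0.8,0.2,0],1],
    [[0,0,-0.3],[-1,0.27,0],1],
    [[0,0,-0.36],[-1,0.27,0],1],
    [[0,0,-0.42],[-1,0.27,0],1],
    [[0,0,-0.48],[-1,0.27,0],1]
  ]
}}

```text
clock: 13.48
tool_pos: [0.4623, -0.1385, 0.1808]
eef_rot: [-1.694, -2.646, -0.0]
force: [-0.1, -0.6, -0.6]
width: 0.997
grasp_force: 0.0
```

```bash
python3 -c "
from h import *
go([.4368,-.2324,.08],72.8)"
```

```text
t 13.48 pos [ 0.4623 -0.1385  0.1808] yaz 24.74 z [ 0.  0. -1.] q7 0.87 F [-0.1 -0.6 -0.6] M [-0.05 -0.04  0.03] w 0.997 gf 0.0
turn [ 1.000e-04 -0.000e+00 -4.194e-01] shift [-0.3733 -0.3124  0.504 ]
```

Emit:
{"method": "carry_out", "body": {
  "series": [
    [[0,0,-0.06],[-0.12,-0.1,0.05],1],
    [[0,0,-0.12],[-0.24,-0.2,0.1],1],
    [[0,0,-0.18],[-0.373,-0.312,0.15],1],
    [[0,0,-0.24],[-0.373,-0.312,0.2],1],
    [[0,0,-0.3],[-0.373,-0.312,0.25],1],
    [[0,0,-0.36],[-0.373,-0.312,0.35],1],
    [[0,0,-0.419],[-0.373,-0.312,0.45],1],
    [[0,0,-0.419],[-0.373,-0.312,0.504],1]
  ]
}}

```text
clock: 14.15
tool_pos: [0.4362, -0.231, 0.0782]
eef_rot: [-0.465, -3.106, -0.002]
force: [-0.2, 0.2, -0.1]
width: 1.001
grasp_force: 0.0
```

```bash
python3 -c "
from h import *
go([.4368,-.2324,.006],72.8)
A=cv2.resize(viewer.camera('scene')[190:300,160:280,::-1],(393,360),interpolation=2)
B=cv2.resize(viewer.camera('top')[240:360,380:500,::-1],(393,360),interpolation=2)
cv2.imwrite('pics/b.png',cv2.convertScaleAbs(np.hstack([A,B]),alpha=1.6))"
```

```text
t 14.15 pos [ 0.4362 -0.231   0.0782] yaz 72.96 z [-0.001  0.002 -1.   ] q7 1.8 F [-0.2  0.2 -0.1] M [ 0.01 -0.    0.02] w 1.001 gf 0.0
turn [ 0.0006 -0.0007  0.0014] shift [-0.0054 -0.006   0.361 ]
```

View pics/b.png

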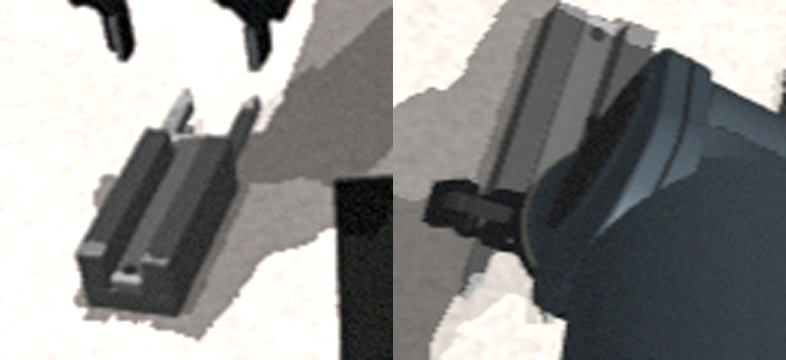

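The fingers hang over the head, with the prongs at crop (180,105) and (248,115) and the fingers at (120,50) and (258,60). I'll descend, then close.

Emit:
{"method": "carry_out", "body": {
  "series": [
    [[0,0,0.001],[-0.005,-0.006,0.08],1],
    [[0,0,0.001],[-0.005,-0.006,0.16],1],
    [[0,0,0.001],[-0.005,-0.006,0.24],1],
    [[0,0,0.001],[-0.005,-0.006,0.3],1],
    [[0,0,0.001],[-0.005,-0.006,0.36],1],
    [[0,0,0.001],[-0.005,-0.006,0.36],1],
    [[0,0,0.001],[-0.005,-0.006,0.36],1],
    [[0,0,0.001],[-0.005,-0.006,0.36],1]
  ],
  "force": 60
}}

```text
clock: 14.92
tool_pos: [0.4371, -0.2337, 0.0089]
eef_rot: [0.482, 3.103, -0.0]
force: [0.0, -0.1, -0.1]
width: 0.999
grasp_force: 0.0
```

Emit:
{"method": "carry_out", "body": {
  "series": [
    [[0,0,0],[0,0,0],0],
    [[0,0,0],[0,0,0],0],
    [[0,0,0],[0,0,0],0],
    [[0,0,0],[0,0,0],0],
    [[0,0,0],[0,0,0],0],
    [[0,0,0],[0,0,0],0],
    [[0,0,0],[0,0,0],0],
    [[0,0,0],[0,0,0],0]
  ]
}}

```text
clock: 15.58
tool_pos: [0.4368, -0.234, 0.0091]
eef_rot: [0.483, 3.103, -0.0]
force: [-0.1, 0.9, 9.2]
width: 0.685
grasp_force: 65.9
```

```bash
python3 -c "
from h import *
st()"
```

```text
t 15.58 pos [ 0.4368 -0.234   0.0091] yaz 72.3 z [ 0.001 -0.    -1.   ] q7 1.81 F [-0.1  0.9  9.2] M [0.18 0.05 0.03] w 0.685 gf 65.9
```

Emit:
{"method": "carry_out", "body": {
  "series": [
    [[0,0,0],[0,0,0],0],
    [[0,0,0],[0,0,0],0],
    [[0,0,0],[0,0,-0.06],0],
    [[0,0,0],[0,0,-0.12],0],
    [[0,0,0],[0,0,-0.2],0],
    [[0,0,0],[0,0,-0.3],0],
    [[0,0,0],[0,0,-0.4],0],
    [[0,0,0],[0,0,-0.4],0]
  ],
  "force": 100
}}

```text
clock: 16.25
tool_pos: [0.4375, -0.2347, 0.0913]
eef_rot: [0.483, 3.1, -0.002]
force: [-0.1, 0.1, -2.9]
width: 0.671
grasp_force: 107.5
```

```bash
python3 -c "
from h import *
st()
a=np.radians(100);d=np.array([np.cos(a),np.sin(a)]);o=np.array([.56,.06]);p=o-.018*d;print(p)
go([*p,.09],10)
A=cv2.resize(viewer.camera('scene')[150:330,140:340,::-1],(600,540),interpolation=2)
cv2.imwrite('pics/c.png',cv2.convertScaleAbs(A,alpha=1.6))"
```

```text
t 16.25 pos [ 0.4375 -0.2347  0.0913] yaz 72.28 z [ 0.004 -0.002 -1.   ] q7 1.79 F [-0.1  0.1 -2.9] M [-0.01  0.02 -0.01] w 0.671 gf 107.5
[0.56312567 0.04227346]
t 16.25 pos [ 0.4375 -0.2347  0.0913] yaz 72.28 z [ 0.004 -0.002 -1.   ] q7 1.79 F [-0.1  0.1 -2.9] M [-0.01  0.02 -0.01] w 0.671 gf 107.5
turn [0.0011 0.0022 0.5435] shift [-0.1767  1.51    0.0064]
```

View pics/c.png

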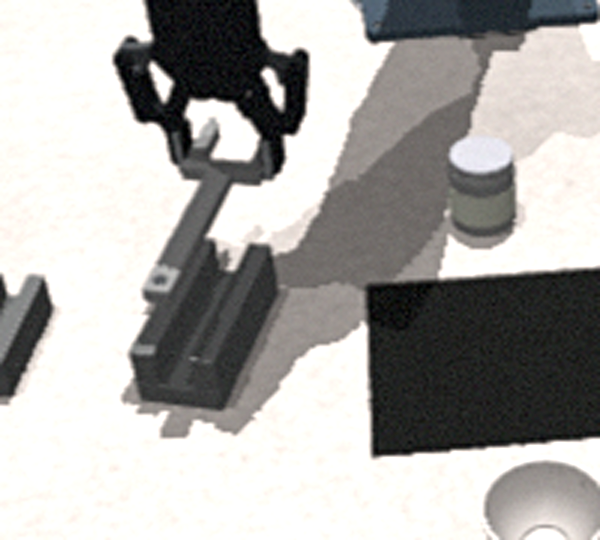

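The wrench is held by its head, with the handle clear of the holder. Next, the mat.

Emit:
{"method": "carry_out", "body": {
  "series": [
    [[0,0,0],[0,0.1,-0.05],0],
    [[0,0,0],[0,0.25,-0.1],0],
    [[0,0,0],[0,0.4,-0.1],0],
    [[0,0,0],[-0.05,0.55,-0.1],0],
    [[0,0,0],[-0.1,0.7,-0.1],0],
    [[0,0,0],[-0.15,0.85,-0.1],0],
    [[0,0,0],[-0.177,1,-0.1],0],
    [[0,0,0],[-0.177,1,-0.1],0]
  ]
}}

```text
clock: 16.97
tool_pos: [0.5334, -0.0469, 0.1068]
eef_rot: [0.471, 3.106, 0.005]
force: [0.3, -0.2, -2.6]
width: 0.678
grasp_force: 107.6
```

Emit:
{"method": "carry_out", "body": {
  "series": [
    [[0,0,0.06],[0,0.1,0],0],
    [[0,0,0.12],[0,0.2,0],0],
    [[0,0,0.18],[0,0.3,0],0],
    [[0,0,0.24],[0,0.4,0],0],
    [[0,0,0.3],[0,0.51,0],0],
    [[0,0,0.36],[0,0.51,0],0],
    [[0,0,0.42],[0,0.51,0],0],
    [[0,0,0.48],[0,0.51,0],0]
  ]
}}

```text
clock: 17.63
tool_pos: [0.5611, 0.0435, 0.1068]
eef_rot: [-1.868, -2.525, 0.002]
force: [0.1, -0.5, -2.2]
width: 0.679
grasp_force: 107.6
```

```bash
python3 -c "
from h import *
go([.563,.042,.03],10)
A=viewer.camera('scene')[160:300,200:440,::-1]
A=cv2.resize(A,(720,420),interpolation=2)
cv2.imwrite('pics/d.png',cv2.convertScaleAbs(A,alpha=1.6))"
```

```text
t 17.63 pos [0.5611 0.0435 0.1068] yaz 17.02 z [-0.002 -0.001 -1.   ] q7 0.53 F [ 0.1 -0.5 -2.2] M [ 0.04  0.07 -0.  ] w 0.679 gf 107.6
turn [-0.0009  0.0001  0.0613] shift [-0.0099  0.0078  0.3842]
```

View pics/d.png

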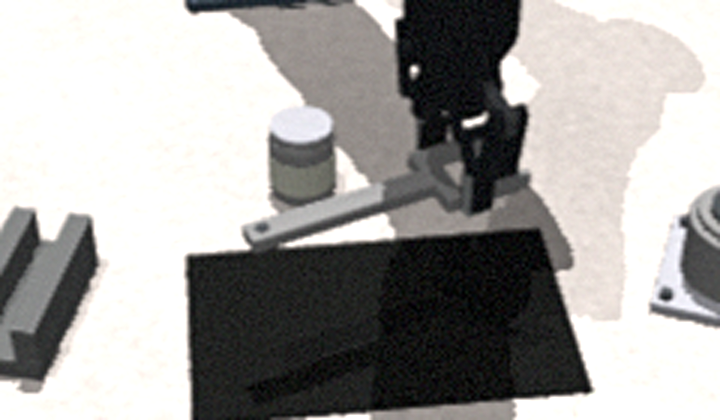

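The wrench hangs over the mat, with the head at crop (470,190) and the handle end at (260,230). Nothing is in the way, so I'll lower it in stages.

Emit:
{"method": "carry_out", "body": {
  "series": [
    [[0,0,0.03],[-0.01,0.008,0.05],0],
    [[0,0,0.061],[-0.01,0.008,0.1],0],
    [[0,0,0.061],[-0.01,0.008,0.15],0],
    [[0,0,0.061],[-0.01,0.008,0.2],0],
    [[0,0,0.061],[-0.01,0.008,0.26],0],
    [[0,0,0.061],[-0.01,0.008,0.32],0],
    [[0,0,0.061],[-0.01,0.008,0.38],0],
    [[0,0,0.061],[-0.01,0.008,0.44],0]
  ]
}}

```text
clock: 18.35
tool_pos: [0.5635, 0.0415, 0.0188]
eef_rot: [-2.008, -2.415, 0.001]
force: [0.2, 0.4, -1.7]
width: 0.674
grasp_force: 107.6
```

Emit:
{"method": "carry_out", "body": {
  "series": [
    [[0,0,0],[0,0,0.01],0],
    [[0,0,0],[0,0,0.02],0],
    [[0,0,0],[0,0,0.03],0],
    [[0,0,0],[0,0,0.04],0],
    [[0,0,0],[0,0,0.05],0],
    [[0,0,0],[0,0,0.06],0],
    [[0,0,0],[0,0,0.06],0],
    [[0,0,0],[0,0,0.06],0]
  ]
}}

```text
clock: 19.02
tool_pos: [0.5639, 0.0417, 0.0082]
eef_rot: [2.013, 2.412, 0.0]
force: [-0.4, 0.4, -2.1]
width: 0.677
grasp_force: 107.6
```

```bash
python3 -c "
from h import *
st()"
```

```text
t 19.02 pos [0.5639 0.0417 0.0082] yaz 10.32 z [ 0.  0. -1.] q7 0.53 F [-0.4  0.4 -2.1] M [ 0.1  -0.01  0.02] w 0.677 gf 107.6
```

Emit:
{"method": "carry_out", "body": {
  "series": [
    [[0,0,0],[0,0,0.01],0],
    [[0,0,0],[0,0,0.02],0],
    [[0,0,0],[0,0,0.025],0],
    [[0,0,0],[0,0,0.03],0],
    [[0,0,0],[0,0,0.035],0],
    [[0,0,0],[0,0,0.04],0],
    [[0,0,0],[0,0,0.04],0],
    [[0,0,0],[0,0,0.04],0]
  ]
}}

```text
clock: 19.68
tool_pos: [0.5638, 0.0416, 0.0]
eef_rot: [-2.013, -2.412, 0.0]
force: [0.5, -0.4, -2.3]
width: 0.671
grasp_force: 107.6
```

```bash
python3 -c "
from h import *
st()"
```

```text
t 19.68 pos [0.5638 0.0416 0.    ] yaz 10.31 z [-0. -0. -1.] q7 0.54 F [ 0.5 -0.4 -2.3] M [ 0.06  0.02 -0.02] w 0.671 gf 107.6
```

Emit:
{"method": "carry_out", "body": {
  "series": [
    [[0,0,0],[0,0,0.005],0],
    [[0,0,0],[0,0,0.01],0],
    [[0,0,0],[0,0,0.015],0],
    [[0,0,0],[0,0,0.02],0],
    [[0,0,0],[0,0,0.024],0],
    [[0,0,0],[0,0,0.024],0],
    [[0,0,0],[0,0,0.024],0],
    [[0,0,0],[0,0,0.024],0]
  ]
}}

```text
clock: 20.35
tool_pos: [0.5641, 0.0417, -0.0014]
eef_rot: [2.013, 2.412, 0.004]
force: [-10.4, 1.5, 44.2]
width: 0.678
grasp_force: 133.4
```

```bash
python3 -c "
from h import *
st()"
```

```text
t 20.35 pos [ 0.5641  0.0417 -0.0014] yaz 10.28 z [ 0.002  0.002 -1.   ] q7 0.54 F [-10.4   1.5  44.2] M [0.24 2.88 0.09] w 0.678 gf 133.4
```

Emit:
{"method": "carry_out", "body": {
  "series": [
    [[0,0,0],[0,0,-0.016],0],
    [[0,0,0],[0,0,-0.016],0],
    [[0,0,0],[0,0,-0.016],1],
    [[0,0,0],[0,0,-0.016],1],
    [[0,0,0],[0,0,-0.016],1],
    [[0,0,0],[0,0,-0.016],1],
    [[0,0,0],[0,0,-0.016],1],
    [[0,0,0],[0,0,-0.016],1]
  ]
}}

```text
clock: 21.02
tool_pos: [0.5638, 0.0416, -0.0017]
eef_rot: [-2.013, -2.412, 0.0]
force: [-0.3, 0.0, 0.5]
width: 0.999
grasp_force: 0.0
```

Emit:
{"method": "carry_out", "body": {
  "series": [
    [[0,0,0],[0,0,-0.02],1],
    [[0,0,0],[0,0,-0.06],1],
    [[0,0,0],[0,0,-0.15],1],
    [[0,0,0],[0,0,-0.3],1],
    [[0,0,0],[-0.2,0,-0.45],1],
    [[0,0,0],[-0.4,0,-0.6],1],
    [[0,0,0],[-0.6,0,-0.6],1],
    [[0,0,0],[-0.8,0,-0.6],1]
  ]
}}

```text
clock: 21.68
tool_pos: [0.5921, -0.1064, 0.1214]
eef_rot: [2.008, 2.411, 0.004]
force: [0.2, -0.1, -0.2]
width: 0.999
grasp_force: 0.0
```

```bash
python3 -c "
from h import *
st()
A=viewer.camera('scene')[220:310,240:420,::-1]
B=viewer.camera('top')[200:310,220:400,::-1]
A=cv2.resize(A,(540,270),interpolation=2);B=cv2.resize(B,(540,330),interpolation=2)
cv2.imwrite('pics/e.png',cv2.convertScaleAbs(np.vstack([A,B]),alpha=1.6))"
```

```text
t 21.68 pos [ 0.5921 -0.1064  0.1214] yaz 10.42 z [ 0.004 -0.    -1.   ] q7 0.66 F [ 0.2 -0.1 -0.2] M [-0.03 -0.03  0.04] w 0.999 gf 0.0
```

View pics/e.png

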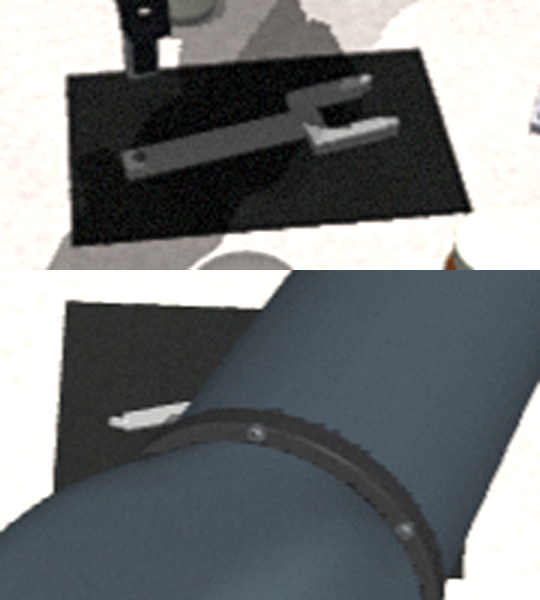

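The wrench lies flat on the mat, released. In the scene crop the handle end is at (125,160) and the jaw tips at (368,80) and (398,122). I'll fit its outline on the plane of its top face.

```bash
python3 - <<'E'
from h import *
w=lambda x,y:ray("scene",240+x/3,220+y/3,.015)[:2]
tips=[w(368,77),w(398,120)];end=[w(122,150),w(127,172)]
hu=[w(150,144),w(270,117)];hl=[w(155,166),w(290,136)]
for a in(hu,hl):
    d=a[1]-a[0];print("edge az",np.degrees(np.arctan2(d[1],d[0])).round(1))
t=sum(tips)/2;e=sum(end)/2;d=(t-e);print("len",np.linalg.norm(d),"az",np.degrees(np.arctan2(d[1],d[0])),"tips w",np.linalg.norm(tips[0]-tips[1]),"handle w",np.linalg.norm(end[0]-end[1]))
d/=np.linalg.norm(d);print("origin est (from end,tip)",e+.171*d,t-.029*d)
# prediction from grasp: wrench az 162.84 with yaz 72.3 -> now yaz 10.3
print("tool-based handle pt: az ~100.5")
E
```

```text
edge az 98.4
edge az 97.9
len 0.199896238214379 az 99.6662000831568 tips w 0.05171503407994392 handle w 0.022941296695847564
origin est (from end,tip) [0.56256838 0.05698623] [0.5625858  0.05688395]
tool-based handle pt: az ~100.5
```

```bash
python3 -c "
from h import *
go([.5806,-.0503,.0045],10.2)"
```

```text
t 21.78 pos [ 0.5911 -0.1146  0.1207] yaz 9.75 z [ 0.004 -0.006 -1.   ] q7 0.66 F [-0.2 -0.9 -0.2] M [ 0.01  0.02 -0.08] w 0.998 gf 0.0
turn [ 0.0016  0.0032 -0.0039] shift [0.3296 0.001  0.579 ]
```

Emit:
{"method": "carry_out", "body": {
  "series": [
    [[0.002,0.003,-0.004],[0.1,0,0],1],
    [[0.002,0.003,-0.004],[0.2,0,0],1],
    [[0.002,0.003,-0.004],[0.33,0,0.1],1],
    [[0.002,0.003,-0.004],[0.33,0,0.2],1],
    [[0.002,0.003,-0.004],[0.33,0,0.3],1],
    [[0.002,0.003,-0.004],[0.33,0,0.4],1],
    [[0.002,0.003,-0.004],[0.33,0,0.4],1],
    [[0.002,0.003,-0.004],[0.33,0,0.4],1]
  ]
}}

```text
clock: 22.45
tool_pos: [0.5781, -0.0403, 0.038]
eef_rot: [-1.998, -2.413, 0.001]
force: [-0.2, 0.8, 1.0]
width: 0.996
grasp_force: 0.0
```

```bash
python3 -c "
from h import *
go([.5806,-.0503,.005],10.2)"
```

```text
t 22.45 pos [ 0.5781 -0.0403  0.038 ] yaz 10.76 z [-0.007  0.005 -1.   ] q7 0.64 F [-0.2  0.8  1. ] M [-0.04 -0.    0.07] w 0.996 gf 0.0
turn [-0.0029 -0.0031  0.0048] shift [-0.0526  0.0036  0.1648]
```

Emit:
{"method": "carry_out", "body": {
  "series": [
    [[0,0,0],[0,0,0],1],
    [[0,0,0],[0,0,0],1],
    [[0,0,0],[0,0,0],1],
    [[0,0,0],[0,0,0],1],
    [[0,0,0],[0,0,0],1],
    [[0,0,0],[0,0,0],1],
    [[0,0,0],[0,0,0],1],
    [[0,0,0],[0,0,0],1]
  ]
}}

```text
clock: 23.12
tool_pos: [0.5788, -0.0402, 0.0381]
eef_rot: [-1.999, -2.415, -0.001]
force: [-0.1, 0.8, 0.1]
width: 1.0
grasp_force: 0.0
```

```bash
python3 -c "
from h import *
go([.5806,-.0503,.005],10.2)"
```

```text
t 23.12 pos [ 0.5788 -0.0402  0.0381] yaz 10.77 z [-0.005  0.005 -1.   ] q7 0.64 F [-0.1  0.8  0.1] M [ 0.   -0.01 -0.02] w 1.0 gf 0.0
turn [-0.002 -0.003  0.005] shift [-0.0522 -0.      0.1651]
```

Emit:
{"method": "carry_out", "body": {
  "series": [
    [[-0.002,-0.003,0.005],[-0.052,0,0.05],1],
    [[-0.002,-0.003,0.005],[-0.052,0,0.1],1],
    [[-0.002,-0.003,0.005],[-0.052,0,0.14],1],
    [[-0.002,-0.003,0.005],[-0.052,0,0.165],1],
    [[-0.002,-0.003,0.005],[-0.052,0,0.165],0],
    [[-0.002,-0.003,0.005],[-0.052,0,0.165],0],
    [[-0.002,-0.003,0.005],[-0.052,0,0.165],0],
    [[-0.002,-0.003,0.005],[-0.052,0,0.165],0]
  ],
  "force": 60
}}

```text
clock: 23.78
tool_pos: [0.5808, -0.0502, 0.0053]
eef_rot: [2.015, 2.41, 0.0]
force: [-0.2, -0.0, 0.2]
width: 0.454
grasp_force: 0.0
```

Emit:
{"method": "carry_out", "body": {
  "series": [
    [[0,0,0],[0,0,0],0],
    [[0,0,0],[0,0,0],0],
    [[0,0,0],[0,0,0],0],
    [[0,0,0],[0,0,0],0],
    [[0,0,0],[0,0,0],0],
    [[0,0,0],[0,0,0],0],
    [[0,0,0],[0,0,0],0],
    [[0,0,0],[0,0,0],0]
  ],
  "force": 110
}}

```text
clock: 24.45
tool_pos: [0.5809, -0.0502, 0.0058]
eef_rot: [2.015, 2.41, 0.001]
force: [-1.4, 0.0, 6.8]
width: 0.194
grasp_force: 108.2
```

```bash
python3 -c "
from h import *
st()"
```

```text
t 24.45 pos [ 0.5809 -0.0502  0.0058] yaz 10.2 z [ 0.001  0.    -1.   ] q7 0.67 F [-1.4  0.   6.8] M [ 0.09  0.34 -0.03] w 0.194 gf 108.2
```

Emit:
{"method": "carry_out", "body": {
  "series": [
    [[0,0,0],[0,0,-0.05],0],
    [[0,0,0],[0,0,-0.1],0],
    [[0,0,0],[0,0,-0.2],0],
    [[0,0,0],[0,0,-0.3],0],
    [[0,0,0],[0,0,-0.4],0],
    [[0,0,0],[0,0,-0.5],0],
    [[0,0,0],[0,0,-0.55],0],
    [[0,0,0],[0,0,-0.55],0]
  ]
}}

```text
clock: 25.12
tool_pos: [0.5819, -0.0505, 0.1177]
eef_rot: [2.013, 2.408, 0.004]
force: [1.8, -1.4, -2.3]
width: 0.192
grasp_force: 108.1
```

```bash
python3 -c "
from h import *
go([.6657,.1087,.1],31)"
```

```text
t 25.12 pos [ 0.5819 -0.0505  0.1177] yaz 10.2 z [ 0.004 -0.    -1.   ] q7 0.58 F [ 1.8 -1.4 -2.3] M [-0.15 -0.03 -0.01] w 0.192 gf 108.1
turn [ 0.002   0.0008 -0.1815] shift [0.7095 0.5532 0.0902]
```

Emit:
{"method": "carry_out", "body": {
  "series": [
    [[0,0,-0.03],[0.12,0.1,0],0],
    [[0,0,-0.06],[0.24,0.2,0],0],
    [[0,0,-0.1],[0.36,0.3,0],0],
    [[0,0,-0.14],[0.48,0.4,0],0],
    [[0,0,-0.18],[0.6,0.5,0],0],
    [[0,0,-0.182],[0.71,0.553,0],0],
    [[0,0,-0.182],[0.71,0.553,0],0],
    [[0,0,-0.182],[0.71,0.553,0],0]
  ]
}}

```text
clock: 25.78
tool_pos: [0.6636, 0.1113, 0.1132]
eef_rot: [-1.54, -2.736, 0.001]
force: [0.2, -0.7, -2.3]
width: 0.188
grasp_force: 108.2
```

```bash
python3 -c "
from h import *
go([.6657,.1087,.084],31)
A=viewer.camera('scene')[150:300,330:530,::-1];A=cv2.resize(A,(400,300),interpolation=2)
B=viewer.camera('top')[200:350,120:320,::-1];B=cv2.resize(B,(400,300),interpolation=2)
cv2.imwrite('pics/f.png',cv2.convertScaleAbs(np.hstack([A,B]),alpha=1.6))"
```

```text
t 25.78 pos [0.6636 0.1113 0.1132] yaz 31.23 z [-0.002  0.    -1.   ] q7 0.61 F [ 0.2 -0.7 -2.3] M [-0.1  -0.02  0.05] w 0.188 gf 108.2
turn [-0.0008 -0.0007  0.002 ] shift [-0.0169  0.0024  0.146 ]
```

View pics/f.png

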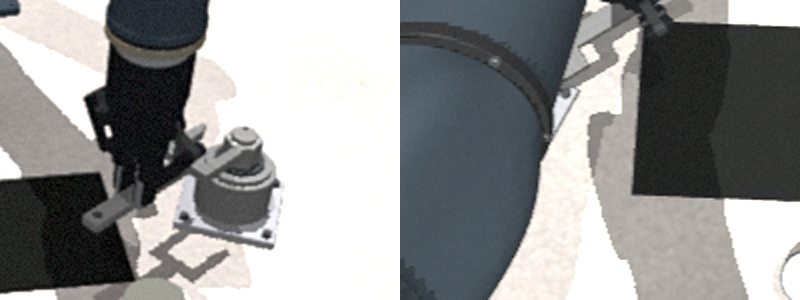

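The wrench is aimed at the nut (scene crop (242,140)), with the jaw tip at (245,155) just short of it. I'll lower to working height, then slide in.

Emit:
{"method": "carry_out", "body": {
  "series": [
    [[0,0,0.002],[-0.017,0.002,0.05],0],
    [[0,0,0.002],[-0.017,0.002,0.1],0],
    [[0,0,0.002],[-0.017,0.002,0.146],0],
    [[0,0,0.002],[-0.017,0.002,0.146],0],
    [[0,0,0.002],[-0.017,0.002,0.146],0],
    [[0,0,0.002],[-0.017,0.002,0.146],0],
    [[0,0,0.002],[-0.017,0.002,0.146],0],
    [[0,0,0.002],[-0.017,0.002,0.146],0]
  ]
}}

```text
clock: 26.55
tool_pos: [0.6667, 0.1064, 0.0863]
eef_rot: [1.551, 2.731, 0.001]
force: [-0.1, -1.0, -1.8]
width: 0.192
grasp_force: 108.2
```

```bash
python3 -c "
from h import *
go([.6297,.1687,.084],31)"
```

```text
t 26.55 pos [0.6667 0.1064 0.0863] yaz 30.83 z [ 0.001  0.    -1.   ] q7 0.62 F [-0.1 -1.  -1.8] M [-0.06 -0.06  0.  ] w 0.192 gf 108.2
turn [ 0.0004  0.0001 -0.0015] shift [0.3623 0.0009 0.0112]
```

Slide in halfway and feel, then the rest.

Emit:
{"method": "carry_out", "body": {
  "series": [
    [[0,0,-0.001],[0.04,0,0.005],0],
    [[0,0,-0.001],[0.08,0,0.01],0],
    [[0,0,-0.001],[0.12,0,0.01],0],
    [[0,0,-0.001],[0.15,0,0.01],0],
    [[0,0,-0.001],[0.18,0,0.01],0],
    [[0,0,-0.001],[0.2,0,0.01],0],
    [[0,0,-0.001],[0.2,0,0.01],0],
    [[0,0,-0.001],[0.2,0,0.01],0]
  ]
}}

```text
clock: 27.22
tool_pos: [0.6458, 0.1409, 0.0838]
eef_rot: [1.548, 2.734, -0.0]
force: [0.3, 0.1, -2.4]
width: 0.19
grasp_force: 108.2
```

```bash
python3 -c "
from h import *
go([.6297,.1687,.084],31)"
```

```text
t 27.22 pos [0.6458 0.1409 0.0838] yaz 30.97 z [ 0. -0. -1.] q7 0.58 F [ 0.3  0.1 -2.4] M [-0.12 -0.05 -0.03] w 0.19 gf 108.2
turn [ 0.      0.0001 -0.0003] shift [ 0.1607  0.0024 -0.0009]
```

Emit:
{"method": "carry_out", "body": {
  "series": [
    [[0,0,0],[0.03,0,0],0],
    [[0,0,0],[0.06,0,0],0],
    [[0,0,0],[0.09,0,0],0],
    [[0,0,0],[0.12,0,0],0],
    [[0,0,0],[0.14,0,0],0],
    [[0,0,0],[0.155,0,0],0],
    [[0,0,0],[0.155,0,0],0],
    [[0,0,0],[0.155,0,0],0]
  ]
}}

```text
clock: 27.88
tool_pos: [0.6298, 0.168, 0.0838]
eef_rot: [-1.547, -2.734, -0.001]
force: [0.6, 2.6, -1.6]
width: 0.195
grasp_force: 108.2
```

```bash
python3 -c "
from h import *
go([.6297,.1687,.084],31)"
```

```text
t 27.88 pos [0.6298 0.168  0.0838] yaz 30.98 z [-0.     0.001 -1.   ] q7 0.54 F [ 0.6  2.6 -1.6] M [ 0.39 -0.35 -0.22] w 0.195 gf 108.2
turn [ 0.0001 -0.0003 -0.0002] shift [ 0.0032  0.0013 -0.001 ]
```

The wrench is on the nut. Now the arc about the nut's axis, clockwise, with a radius of 110 mm.

Emit:
{"method": "carry_out", "body": {
  "series": [
    [[0,0,0.02],[0,-0.022,0],0],
    [[0,0,0.04],[0.002,-0.044,0],0],
    [[0,0,0.06],[0.004,-0.066,0],0],
    [[0,0,0.08],[0.007,-0.088,0],0],
    [[0,0,0.1],[0.011,-0.109,0],0],
    [[0,0,0.12],[0.016,-0.131,0],0],
    [[0,0,0.14],[0.021,-0.152,0],0],
    [[0,0,0.16],[0.028,-0.173,0],0]
  ]
}}

```text
clock: 28.55
tool_pos: [0.5995, 0.1565, 0.0845]
eef_rot: [1.961, 2.452, 0.007]
force: [7.6, 6.2, -2.9]
width: 0.191
grasp_force: 108.6
```

```bash
cat >> h.py <<'E'
def arc(C=(.573,.263)):
    s,m=st();p=s["tool_pos"][:2];C=np.array(C)
    d=C-p;print("L",np.linalg.norm(d).round(4),"az to nut",np.degrees(np.arctan2(d[1],d[0])).round(2))
    r=p-C;f=s["force"];print("torque about nut by env (z)",(s["moment"][2]+r[0]*f[1]-r[1]*f[0]).round(2))
E
python3 -c "
from h import *
arc()"
```

```text
t 28.55 pos [0.5995 0.1565 0.0845] yaz 12.69 z [ 0.005  0.002 -1.   ] q7 0.31 F [ 7.6  6.2 -2.9] M [ 1.29 -1.68  0.87] w 0.191 gf 108.6
L 0.1097 az to nut 103.99
torque about nut by env (z) 1.84
```

The torque about the nut is 1.84 N m, so the seat is turning. Continue for the remaining 0.77 rad.

Emit:
{"method": "carry_out", "body": {
  "series": [
    [[0,0,0.024],[0.001,-0.026,0],0],
    [[0,0,0.048],[0.002,-0.053,0],0],
    [[0,0,0.072],[0.006,-0.079,0],0],
    [[0,0,0.096],[0.01,-0.105,0],0],
    [[0,0,0.12],[0.016,-0.131,0],0],
    [[0,0,0.144],[0.023,-0.156,0],0],
    [[0,0,0.168],[0.031,-0.181,0],0],
    [[0,0,0.192],[0.04,-0.206,0],0]
  ]
}}

```text
clock: 29.22
tool_pos: [0.558, 0.1546, 0.0846]
eef_rot: [2.393, 2.031, 0.008]
force: [9.1, 5.3, -4.1]
width: 0.19
grasp_force: 108.7
```

```bash
python3 -c "
from h import *
arc()"
```

```text
t 29.22 pos [0.558  0.1546 0.0846] yaz -9.36 z [ 0.005  0.001 -1.   ] q7 0.03 F [ 9.1  5.3 -4.1] M [ 0.98 -1.88  1.04] w 0.19 gf 108.7
L 0.1095 az to nut 82.11
torque about nut by env (z) 1.94
```

Emit:
{"method": "carry_out", "body": {
  "series": [
    [[0,0,0.024],[0.001,-0.026,0],0],
    [[0,0,0.048],[0.002,-0.053,0],0],
    [[0,0,0.072],[0.006,-0.079,0],0],
    [[0,0,0.096],[0.01,-0.105,0],0],
    [[0,0,0.12],[0.016,-0.131,0],0],
    [[0,0,0.144],[0.023,-0.156,0],0],
    [[0,0,0.168],[0.031,-0.181,0],0],
    [[0,0,0.192],[0.04,-0.206,0],0]
  ]
}}

```text
clock: 29.88
tool_pos: [0.5187, 0.1683, 0.0846]
eef_rot: [2.737, 1.537, 0.007]
force: [8.0, 1.8, -4.7]
width: 0.197
grasp_force: 108.7
```

```bash
python3 -c "
from h import *
arc()"
```

```text
t 29.88 pos [0.5187 0.1683 0.0846] yaz -31.39 z [ 0.005  0.    -1.   ] q7 -0.27 F [ 8.   1.8 -4.7] M [ 0.27 -1.81  1.04] w 0.197 gf 108.7
L 0.1092 az to nut 60.2
torque about nut by env (z) 1.71
```

The seat is at about one flat. Unload the slack slightly and slide straight out.

Emit:
{"method": "carry_out", "body": {
  "series": [
    [[0,0,-0.02],[0,0.022,0],0],
    [[0,0,-0.02],[0,0.022,0],0],
    [[0,0,-0.02],[-0.04,0.022,0],0],
    [[0,0,-0.02],[-0.1,0.024,0],0],
    [[0,0,-0.02],[-0.16,0.026,0],0],
    [[0,0,-0.02],[-0.22,0.029,0],0],
    [[0,0,-0.02],[-0.28,0.031,0],0],
    [[0,0,-0.02],[-0.34,0.034,0],0]
  ]
}}

```text
clock: 30.55
tool_pos: [0.4858, 0.1058, 0.0839]
eef_rot: [-2.707, -1.593, 0.001]
force: [-0.9, -0.9, -2.0]
width: 0.19
grasp_force: 109.3
```

```bash
python3 -c "
from h import *
arc()
go([.5806,-.0503,.12],10.2)"
```

```text
t 30.55 pos [0.4858 0.1058 0.0839] yaz -29.04 z [-0.001  0.    -1.   ] q7 -0.13 F [-0.9 -0.9 -2. ] M [-0.16  0.08  0.02] w 0.19 gf 109.3
L 0.1798 az to nut 61.0
torque about nut by env (z) -0.05
t 30.55 pos [0.4858 0.1058 0.0839] yaz -29.04 z [-0.001  0.    -1.   ] q7 -0.13 F [-0.9 -0.9 -2. ] M [-0.16  0.08  0.02] w 0.19 gf 109.3
turn [-3.000e-04 -0.000e+00 -3.424e-01] shift [-0.4523  0.793  -0.181 ]
```

Emit:
{"method": "carry_out", "body": {
  "series": [
    [[0,0,-0.05],[-0.1,0.1,-0.1],0],
    [[0,0,-0.1],[-0.16,0.2,-0.18],0],
    [[0,0,-0.15],[-0.22,0.32,-0.18],0],
    [[0,0,-0.2],[-0.28,0.44,-0.18],0],
    [[0,0,-0.25],[-0.34,0.56,-0.18],0],
    [[0,0,-0.3],[-0.4,0.68,-0.18],0],
    [[0,0,-0.342],[-0.452,0.793,-0.18],0],
    [[0,0,-0.342],[-0.452,0.793,-0.18],0]
  ]
}}

```text
clock: 31.22
tool_pos: [0.5821, -0.0573, 0.1201]
eef_rot: [2.018, 2.403, -0.003]
force: [0.9, -0.3, -2.0]
width: 0.194
grasp_force: 109.3
```

Emit:
{"method": "carry_out", "body": {
  "series": [
    [[0,0,0],[0,0,0.1],0],
    [[0,0,0],[0,0,0.2],0],
    [[0,0,0],[0,0,0.3],0],
    [[0,0,0],[0,0,0.38],0],
    [[0,0,0],[0,0,0.45],0],
    [[0,0,0],[0,0,0.49],0],
    [[0,0,0],[0,0,0.49],0],
    [[0,0,0],[0,0,0.49],0]
  ]
}}

```text
clock: 31.88
tool_pos: [0.5804, -0.0507, 0.0217]
eef_rot: [-2.019, -2.406, 0.002]
force: [-0.9, -0.6, -2.3]
width: 0.196
grasp_force: 109.4
```

```bash
python3 -c "
from h import *
go([.5806,-.0503,.0065],10.2)"
```

```text
t 31.88 pos [ 0.5804 -0.0507  0.0217] yaz 10.02 z [-0.001 -0.    -1.   ] q7 0.66 F [-0.9 -0.6 -2.3] M [-0.14 -0.04 -0.02] w 0.196 gf 109.4
turn [-0.0007  0.0001 -0.0016] shift [0.0018 0.0017 0.0761]
```

Emit:
{"method": "carry_out", "body": {
  "series": [
    [[0,0,0],[0,0,0.015],0],
    [[0,0,0],[0,0,0.03],0],
    [[0,0,0],[0,0,0.045],0],
    [[0,0,0],[0,0,0.06],0],
    [[0,0,0],[0,0,0.07],0],
    [[0,0,0],[0,0,0.074],0],
    [[0,0,0],[0,0,0.074],0],
    [[0,0,0],[0,0,0.074],0]
  ]
}}

```text
clock: 32.55
tool_pos: [0.5811, -0.05, 0.007]
eef_rot: [-2.018, -2.408, 0.0]
force: [-0.7, 0.5, -2.2]
width: 0.192
grasp_force: 109.4
```

```bash
python3 -c "
from h import *
st()"
```

```text
t 32.55 pos [ 0.5811 -0.05    0.007 ] yaz 10.09 z [-0. -0. -1.] q7 0.67 F [-0.7  0.5 -2.2] M [-0.1  -0.04 -0.02] w 0.192 gf 109.4
```

One more millimetre down, open, then rise clear.

Emit:
{"method": "carry_out", "body": {
  "series": [
    [[0,0,0],[0,0,0.003],0],
    [[0,0,0],[0,0,0.006],0],
    [[0,0,0],[0,0,0.006],0],
    [[0,0,0],[0,0,0.006],1],
    [[0,0,0],[0,0,0.004],1],
    [[0,0,0],[0,0,0.002],1],
    [[0,0,0],[0,0,0],1],
    [[0,0,0],[0,0,0],1]
  ]
}}

```text
clock: 33.22
tool_pos: [0.5812, -0.05, 0.0071]
eef_rot: [2.018, 2.408, 0.0]
force: [0.4, -0.0, 0.2]
width: 0.889
grasp_force: 0.0
```

Emit:
{"method": "carry_out", "body": {
  "series": [
    [[0,0,0],[0,0,-0.02],1],
    [[0,0,0],[0,0,-0.08],1],
    [[0,0,0],[0,0,-0.2],1],
    [[0,0,0],[0,0,-0.35],1],
    [[0,0,0],[-0.2,0,-0.5],1],
    [[0,0,0],[-0.4,0,-0.65],1],
    [[0,0,0],[-0.6,0,-0.8],1],
    [[0,0,0],[-0.6,0,-0.8],1]
  ]
}}

```text
clock: 33.88
tool_pos: [0.6026, -0.173, 0.1715]
eef_rot: [2.018, 2.401, -0.0]
force: [0.9, -1.5, -0.1]
width: 1.003
grasp_force: 0.0
```

Emit:
{"method": "carry_out", "body": {
  "series": [
    [[0,0,0],[0,0,0],1],
    [[0,0,0],[0,0,0],1],
    [[0,0,0],[0,0,0],1],
    [[0,0,0],[0,0,0],1],
    [[0,0,0],[0,0,0],1],
    [[0,0,0],[0,0,0],1],
    [[0,0,0],[0,0,0],1],
    [[0,0,0],[0,0,0],1]
  ]
}}

```text
clock: 34.55
tool_pos: [0.602, -0.1677, 0.1667]
eef_rot: [-2.017, -2.408, 0.001]
force: [-0.1, -0.0, -0.4]
width: 1.002
grasp_force: 0.0
```

```bash
python3 - <<'E'
from h import *
st()
im=viewer.camera('scene');g=cv2.cvtColor(im,cv2.COLOR_RGB2GRAY)
# wrench: brighter blob enclosed by the mat
mat=(g<28).astype(np.uint8);mat=cv2.morphologyEx(mat,cv2.MORPH_CLOSE,np.ones((25,25)))
w=((g>=32)&(mat>0)).astype(np.uint8);w[:235]=0;w[305:]=0;w[:,:255]=0;w[:,400:]=0
cs,_=cv2.findContours(w,0,2);c=max(cs,key=cv2.contourArea)
P=np.array([ray('scene',*p[0],.015)[:2] for p in c],np.float32);r=cv2.minAreaRect(P);print("area px",cv2.contourArea(c),"centre",np.round(r[0],3),"size",np.round(r[1],3))
E
```

```text
t 34.55 pos [ 0.602  -0.1677  0.1667] yaz 10.11 z [-0.001  0.    -1.   ] q7 0.71 F [-0.1 -0.  -0.4] M [-0.    0.03 -0.02] w 1.002 gf 0.0
area px 965.5 centre [ 0.578 -0.012] size [0.073 0.205]
```

The wrench lies on the mat (205 mm outline, centre (0.578, -0.012)) and the robot is clear of everything.

```bash
python3 -c "
from plant import env
print(env.close_job())"
```

```text
the job is handed in; nothing more can be done
None
```

The job is handed in, result not shown: the nut was run hand-tight by hand, then turned about one more flat with the wrench (estimated from the wrench angle), and the wrench was laid back on the mat at about 34.6 s of the 72 s allowed.

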